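# Pump up the vacuum chuck of a pottery trimming stand

## Task

Get the vacuum chuck ready for trimming the bowl: first close the vent valve by pushing its lever with the fingertips all the way over to the back of the stand (away from the robot), then press the pump's plunger fully down and let it spring right back up, again and again, until the indicator pin has popped fully out of its tower. Only push and press: grasp nothing, do not pull the plunger up, do not touch the indicator pin, and leave the bowl and everything else lying about where it is.

Things in the scene. Friction and masses are not known exactly. Their poses are not given: they have to be found in the camera images.
- stand: fixed vacuum trimming stand: grey base plate 150 (x) by 470 (y) by 12 mm. Origin: centre of its underside, on the work surface; -x is its front (robot side). On it, at stand x, y in mm: round chuck 150 mm across (0, 150), top 52 mm over the work surface; vent valve block 70 by 50 mm (0, 12); gauge tower 34 mm across (15, -62), collar 90 mm high; aluminium pump 52 mm across (0, -150), 106 mm high
- plunger_top (a point): centre of the top face of the pump plunger's black mushroom knob, 46 mm across and 14 mm thick; 144 mm above the work surface at rest, 120 mm when pressed fully down; it moves with the plunger
- plunger (a joint): travel of the pump plunger, m: 0 at rest, 0.024 fully down at its stop (8 to 10 N needed), negative if pulled up (to -0.012). A spring returns it. Through a ratchet each full downstroke raises the pin 7 to 12 mm; the upstroke leaves the pin there (it may sink 1 mm). It must come right back up before the next stroke; short strokes raise the pin little or not at all
- pin_top (a point): centre of the top of the indicator pin: an upright steel pin 12 mm across with a 17 mm head 4 mm thick, in the gauge tower; 94 mm above the work surface when fully in, 130 mm when fully out; it moves with the pin
- pin (a joint): how far the indicator pin stands out of its tower, m: 0 fully in (head on the collar), 0.036 fully out, when a black groove low on the pin shows just above the collar; on the way it rests short of 0.030, and the last full stroke pops it from there to about 0.036. Pumping more then does no harm
- valve_tip (a point): centre of the black ball (26 mm across) at the end of the vent valve's lever, a rod 10 mm across. The lever turns about the stand's y axis; its pivot is 34 mm above the work surface at stand x 0, y 12 mm, the ball centre 80 mm from the pivot. The point moves with the lever
- valve (a joint): angle of the vent valve's lever, rad: 0 = open, leaning 0.5 rad to the front of the stand (-x); 0.5 = upright; 1.0 = closed, leaning 0.5 rad to the back of the stand (+x), at its stop. It stays where it is left and needs about 1 N at the ball
- bowl: unglazed clay bowl standing upside down, loose, on the chuck: 120 mm across at the bottom, 60 mm high, its top 112 mm above the work surface; origin at the centre of its underside
- trimmer: loop trimming tool lying on the front edge of the base plate beside the pump, about 130 mm long and 16 mm wide, 12 mm thick; origin at its underside near the middle, long axis its x
- rib: flat wooden rib lying on the work surface in front of the stand, 55 by 100 by 6 mm; origin at the centre of its underside
- mug: glazed mug with a handle, 76 mm across, 90 mm high, at one end of the stand or behind it; origin at the centre of its underside
- wax: block of pale yellow wax, 70 by 70 mm, 80 mm high, at one end of the stand or behind it; origin at the centre of its underside
- jar: closed glass jar, 72 mm across, 100 mm high, at one end of the stand or behind it; origin at the centre of its underside
- vase: small clay vase, 76 mm across, 95 mm high, at one end of the stand or behind it; origin at the centre of its underside

How it is judged:
On the way, in this order (a step that is already met when the one before it is completed fails the run):
1. the vent valve's lever has been pushed over to closed, the pin not yet out (value of joint valve above 0.85 rad and value of joint pin below 0.015 m), for 0.1 s.
2. the plunger has been pumped until the indicator pin is fully out (value of joint pin above 0.033 m), for 0.2 s.
At the end, for the whole second after the job is handed in: the indicator pin stands at least 33 mm out of its tower (36 mm is fully out), the valve lever is within 0.15 rad of its closed stop, and the plunger is back up within 4 mm of its rest height (value of joint pin above 0.033 m and value of joint valve above 0.85 rad and value of joint plunger between -0.004 and 0.004 m); the robot touches nothing.
It fails at once if the plunger is pulled up more than 6 mm above its rest height (value of joint plunger below -0.006 m).
It fails at once if the robot touches the indicator pin (contact force between any of the fingers, the arm and pin_c0 above 0.5 N or contact force between any of the fingers, the arm and pin_c1 above 0.5 N).
It fails at once if the bowl on the chuck is moved by more than 15 mm or lifted or tipped (distance of bowl from where it was at the start of the episode above 0.015 m or angle between bowl's own z axis and vertical above 0.15 rad).
It fails at once if a bystander is lifted, knocked over or moved by more than 25 mm (distance of any of trimmer, rib, mug, wax, jar, vase from where it was at the start of the episode above 0.025 m or angle between any of trimmer, rib, mug, wax, jar, vase's own z axis and vertical above 0.3 rad).
It also fails if it takes over 45 s, if anything falls off the work surface, if the arm or the gripper's body presses on something with over 40 N, if the wrist force passes 120 N, or if a joint passes its speed limit or range.

## Robot

A 6-joint arm with a two-finger parallel gripper is mounted at the origin on the work surface. World frame = base frame: x ahead of the robot, y to its left, z up, the work surface at z = 0. Lengths are in m, angles in rad, forces in N, time in s.
With the tool pointing down it reaches from about 0.3 to 0.875 m from the base axis. Payload 6.4 kg.
Tool frame: the origin (TCP) lies midway between the tips of the shut fingers; the grasp point (between the pads) lies 19 mm behind it; z points along the fingers, y is the line along which they close (so a half turn about z gives the same grasp; the last joint's range is limited). The gripper opens to 85 mm and grips with 20 to 120 N. Pads are 22 mm wide; open, the fingers measure 114 mm over their backs; the gripper's body (76 mm by 85 mm) begins 54 mm behind the grasp point. The pads swing forward as they close: fully open they stand 13 mm farther back than shut.
Start: joints at [0.945, 0.181, 1.607, -0, 1.354, -0.206], TCP at [0.234, 0.525, 0.231] pointing down, gripper open.
Joint ranges: [-2.99, 2.99], [-0.89, 2.07], [0.3, 2.58], [-1.14, 4.28], [0, 2.63], [-3.12, 3.12]. Speed limits (rad/s): [2.57, 2.57, 3.01, 3.14, 3.14, 3.14].

## Interface

Orientations are given as a unit quaternion [w, x, y, z].
In Python, from bench import ctrl gives the robot as it stands. The module is installed in compiled form; this text tells all that it offers.
- The arm moves only by the tool move_arm, never from a script. Its argument "plan" is one flat list of numbers, 6 for each row, row after row: the shift along the world's x, y, z in units of 50 mm (1.0 is 50 mm), then the turn, a rotation vector about the world's x, y, z in rad. A call has 1 to 10 rows; each row is the pose to reach, as a shift and turn from the pose commanded when the call began; what a row does not reach only later rows make up. A row lasts 1/8 s, in which the tool goes at most 62.5 mm and 10.7 degrees, less where a joint would pass 70% of its speed; a pose out of reach is approached as far as the arm can. A call with a gripper value outside its range is refused whole. "grip" is the finger opening in mm, from 0 to 85.4, set as the call begins (left out, the last holds). The fingers move at their own pace and stop on an object; the grip force is fixed at half the most. Time passes only in rows, so rows that repeat a pose let the fingers close. It gives the time, the measured TCP pose, the force, the opening and the grip force at its end, in the units of the state.
- ctrl.get_obs(): the state, without advancing time (a new reading comes with each control period).
- ctrl.camera(name): name is "side" or "top"; returns a dict with "pixels" (480x640x3 uint8, red, green, blue), "fx", "fy", "cx", "cy" (pixels), "origin" and "attitude" of the camera in the world. Camera axes: x right, y down, z forward; pixel columns grow to the right and rows downward; lengths in m; the calibration is good to about 2 mm. A picture is of the moment at which its call begins. There is no depth.
- ctrl.hand_in(): hands the job in; it is judged then, once.
The state is a dict: "time_s": time; "q": joint angles; "dq": joint speeds; "joint_efforts": joint torques, N m; "eef_pos": TCP position; "eef_rot": TCP orientation; "wrist_force": force on the tool from outside, world axes, zero at the start; "torque": the same for the moment, N m; "opening": opening from 0.0 (shut) to 1.0 (fully open); "grasp_force": force on a finger pad.
Only numpy, scipy, OpenCV 4.12 (cv2) and the standard library are available. Lean on these libraries where they do the work, as an engineer would, in place of code of your own. Each camera call takes 0.05 s, during which the arm holds its last target. There are 200 camera calls.

## Working session

There is one attempt and no reset: what is moved stays moved. The work goes in short steps, Python scripts to look and compute and a tool call to move; the robot and the scene stay as the last step left them, time stands still between calls to the robot, and variables do not carry over. Pictures are saved under pics/ and viewed, at most 10 in all, crops included, and the job is handed in when it is done.

Besides the shell and the picture viewer there is one more tool, called after "Call:" as a command line: name --argument value ..., lists and objects as JSON in quotes. move_arm: Moves the arm, as the interface text tells. Its arguments: {"type":"object","properties":{"plan":{"type":"array"},"grip":{"type":"number"}},"required":["plan"]}

```bash
mkdir -p pics; cat > h.py <<'E'
import numpy as np, cv2
from scipy.spatial.transform import Rotation as R
from bench import ctrl
def att(c):
    a=np.array(c["attitude"],float)
    return a if a.shape==(3,3) else R.from_quat(a,scalar_first=True).as_matrix()
def ray(c,u,v):
    return att(c)@np.array([(u-c["cx"])/c["fx"],(v-c["cy"])/c["fy"],1.])
def atz(c,u,v,z):
    d=ray(c,u,v);o=np.array(c["origin"]);return o+d*(z-o[2])/d[2]
def proj(c,p):
    q=att(c).T@(np.array(p)-np.array(c["origin"]));return c["fx"]*q[0]/q[2]+c["cx"],c["fy"]*q[1]/q[2]+c["cy"]
def snap(n,f):
    c=ctrl.camera(n);cv2.imwrite("pics/"+f,c["pixels"][:,:,::-1]);return c
E
python3 - <<'E'
from h import *
for n in("top","side"):
    c=snap(n,n+"0.png");print(n,c["origin"],c["attitude"],c["fx"],c["cx"],c["cy"])
print(ctrl.get_obs())
E
```

```text
top [0.50163744 0.05890212 1.27508811] [ 0.02211261 -0.69862555  0.71374602 -0.04472112] 563.7363649341715 321.67495014477873 240.00181505881827
side [ 0.47479502 -0.5923953   0.63085685] [-0.42951539  0.89985997 -0.06591695  0.0377295 ] 440.830579847969 314.76483886556844 237.3675318890519
{'time_s': 0.1, 'q': array([ 9.44680179e-01,  1.81416151e-01,  1.60791250e+00, -1.08317538e-05,
        1.35381664e+00, -2.06302424e-01]), 'dq': array([-9.44702902e-04, -5.92001431e-04, -3.51744402e-03, -1.25114694e-03,
       -7.34618118e-05,  9.13231493e-04]), 'joint_efforts': array([ 5.20567919e-04, -4.45873868e+01, -3.52239382e+01, -3.45784283e-04,
        4.11417423e-03, -4.33700086e-05]), 'eef_pos': array([0.23405337, 0.52466079, 0.23050053]), 'eef_rot': array([-3.09026629e-04,  2.08367599e-01,  9.78050275e-01, -7.12181713e-04]), 'wrist_force': array([-0.11410627,  0.18669097,  0.96429971]), 'torque': array([-0.05370544,  0.01650196,  0.0006627 ]), 'grasp_force': 0.0, 'opening': 1.0037633832565371}
```

View pics/top0.png

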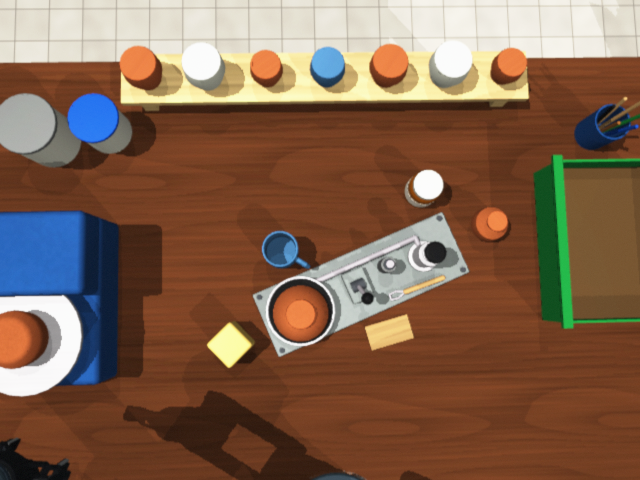

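View pics/side0.png

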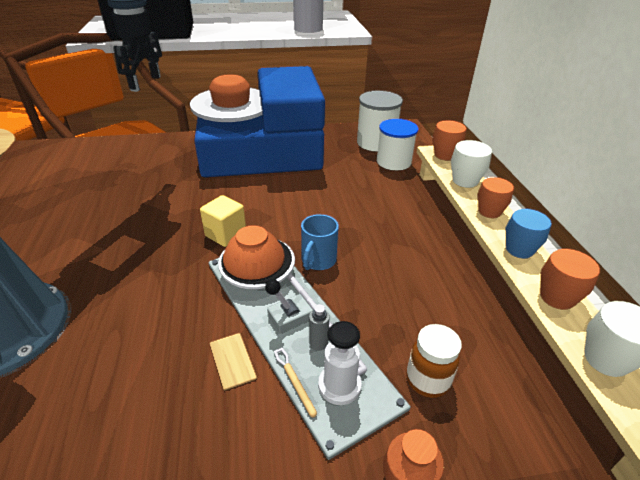

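The top view shows the stand with corners near (440,214), (468,270), (281,355) and (254,296), the knob at (435,253), the pin at (390,265) and the lever ball at (367,298). In the side view the knob is at (344,335), the ball at (273,287) and the pin at (320,310). I'll fit the stand pose from these.

```bash
cat >> h.py <<'E'
def S(p,st):  # stand->world
    x,y,t=st;c,s=np.cos(t),np.sin(t);return np.array([x+c*p[0]-s*p[1],y+s*p[0]+c*p[1],p[2]])
E
python3 - <<'E'
from h import *
from scipy.optimize import least_squares
ct=ctrl.camera("top");cs=ctrl.camera("side")
b=.08*np.sin(.5);bz=.034+.08*np.cos(.5)
F=[(ct,(435,253),(0,-.15,.144)),(ct,(390,265),(.015,-.062,.094)),(ct,(367,298),(-b,.012,bz)),
(ct,(440,214),(.075,-.235,.012)),(ct,(468,270),(-.075,-.235,.012)),(ct,(281,355),(-.075,.235,.012)),(ct,(254,296),(.075,.235,.012)),
(cs,(344,331),(0,-.15,.144)),(cs,(273,287),(-b,.012,bz)),(cs,(409,405),(.075,-.235,.012)),(cs,(329,452),(-.075,-.235,.012))]
f=lambda s:np.concatenate([np.array(proj(c,S(p,s)))-uv for c,uv,p in F])
r=least_squares(f,[.5,0,.4],loss="soft_l1");print(r.x,f(r.x).reshape(-1,2).round(1).tolist())
np.save("st.npy",r.x)
for n,p in dict(knob=(0,-.15,.144),pin=(.015,-.062,.094),ball=(-b,.012,bz),ballend=(b,.012,bz),bowl=(0,.15,0)).items(): print(n,S(p,r.x).round(4))
for n,u,z in [("mug",(281,250),.09),("jar",(428,186),.1),("vase",(492,224),.095),("wax",(231,345),.08)]: print(n,atz(ct,*u,z).round(3))
E
```

```text
[ 0.52313969 -0.06832338  0.39239651] [[-0.3, -1.4], [-1.4, -1.5], [0.5, 3.2], [1.2, -3.2], [1.0, 1.2], [-3.4, 2.1], [-3.2, -1.5], [-0.0, -0.6], [-4.2, 1.6], [2.4, -0.6], [-0.5, 3.5]]
knob [ 0.5805 -0.2069  0.144 ]
pin [ 0.5607 -0.1199  0.094 ]
ball [ 0.4831 -0.0719  0.1042]
ballend [ 0.554  -0.0426  0.1042]
bowl [0.4658 0.0703 0.    ]
mug [0.594 0.106 0.09 ]
jar [ 0.724 -0.209  0.1  ]
vase [ 0.64  -0.344  0.095]
wax [0.399 0.213 0.08 ]
```

Call:
move_arm --plan '[0.4,-1.2,0,0,0,0.1,0.8,-2.4,0,0,0,0.2,1.2,-3.6,0,0,0,0.3,1.6,-4.8,0,0,0,0.4,2.0,-6.0,0,0,0,0.5,2.4,-7.2,0,0,0,0.6,2.8,-8.4,0,0,0,0.7,3.2,-9.6,0,0,0,0.81,3.6,-10.8,0,0,0,0.81,4.1,-12.0,0,0,0,0.81]' --grip 0

```text
time_s: 1.45
eef_pos: [0.4361, -0.0686, 0.2315]
eef_rot: [0.0, -0.194, 0.981, -0.0]
wrist_force: [1.3, -0.1, -0.5]
opening: 0.003
grasp_force: 0.0
```

Call:
move_arm --plan '[0,-0.3,-0.8,0,0,0,0,-0.3,-1.8,0,0,0,0,-0.3,-2.8,0,0,0,0,-0.3,-2.8,0,0,0]'

```text
time_s: 1.95
eef_pos: [0.4325, -0.0799, 0.088]
eef_rot: [-0.004, -0.194, 0.981, 0.003]
wrist_force: [-0.2, -0.6, 0.6]
opening: -0.001
grasp_force: 0.0
```

```bash
python3 - <<'E'
from h import *
a=snap("top","a.png")["pixels"];b=snap("side","b.png")["pixels"]
im=np.hstack([cv2.resize(a[180:380,240:490],(400,320)),cv2.resize(b[200:480,180:430],(400,448))[:320]])
cv2.imwrite("pics/m1.png",im[:,:,::-1]);print(ctrl.get_obs()["eef_pos"],ctrl.get_obs()["wrist_force"])
E
```

```text
[ 0.43635323 -0.08157839  0.0922795 ] [ 0.54100163 -0.77917535  0.6273155 ]
```

View pics/m1.png

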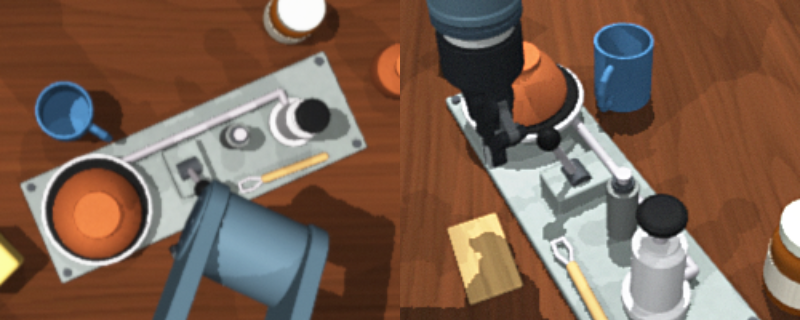

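The fingertips are just in front of the lever ball, about 9 mm too far toward the bowl. I'll correct sideways, then push along stand +x.

Call:
move_arm --plan '[0.06,-0.15,0,0,0,0,0.4,0.0,0,0,0,0,0.75,0.13,0,0,0,0,1.1,0.28,0,0,0,0,1.45,0.42,0,0,0,0,1.8,0.57,0,0,0,0,1.8,0.57,0,0,0,0,1.8,0.57,0,0,0,0]'

```text
time_s: 3.05
eef_pos: [0.5261, -0.0528, 0.0917]
eef_rot: [0.0, -0.194, 0.981, -0.0]
wrist_force: [-0.0, -0.2, -1.2]
opening: 0.001
grasp_force: 0.0
```

```bash
cat > v.py <<'E'
from h import *
import sys
st=np.load("st.npy")
a=snap("top","a.png")["pixels"];b=snap("side","b.png")["pixels"]
im=np.hstack([cv2.resize(a[180:380,240:490],(400,320)),cv2.resize(b[200:480,180:430],(400,448))[:320]])
cv2.imwrite("pics/"+sys.argv[1],im[:,:,::-1]);o=ctrl.get_obs();p=o["eef_pos"];t=st[2]
d=p[:2]-st[:2];print(o["time_s"],p,o["wrist_force"],"stand",d@[np.cos(t),np.sin(t)],d@[-np.sin(t),np.cos(t)])
E
python3 v.py m2.png
```

```text
3.15 [ 0.52563597 -0.05296148  0.0914895 ] [ 0.18384205 -0.95365986  0.21891658] stand 0.00818099709220909 0.01323973174747572
```

View pics/m2.png

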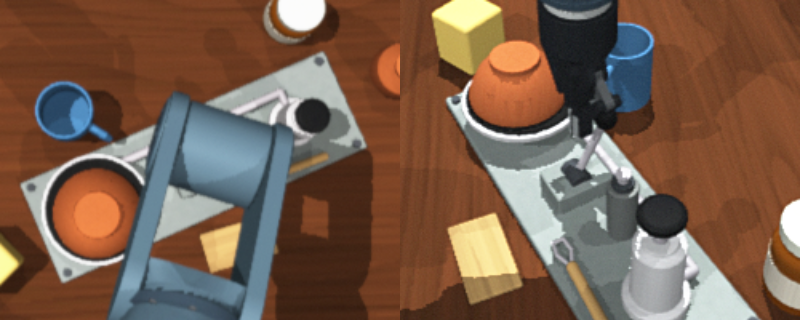

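The lever has gone past upright and leans back. I'll push on to the stop while watching the force.

Call:
move_arm --plan '[0.09,0.04,0,0,0,0,0.18,0.08,0,0,0,0,0.18,0.08,0,0,0,0]'

```text
time_s: 3.52
eef_pos: [0.5311, -0.0506, 0.091]
eef_rot: [-0.005, -0.194, 0.981, -0.0]
wrist_force: [-17.8, -8.1, 11.2]
opening: -0.002
grasp_force: 10.0
```

The force is about 20 N, so the lever is at its stop. I'll retreat, lift, and move over the knob.

Call:
move_arm --plan '[-0.5,-0.2,0,0,0,0,-0.5,-0.2,1.2,0,0,0,-0.4,-0.4,2.4,0,0,0,0,-1.2,2.4,0,0,0,0.46,-2.2,2.4,0,0,0,0.92,-3.16,2.4,0,0,0,0.92,-3.16,1.7,0,0,0,0.92,-3.16,1.4,0,0,0,0.92,-3.16,1.4,0,0,0,0.92,-3.16,1.4,0,0,0]'

```text
time_s: 4.78
eef_pos: [0.5815, -0.2066, 0.1625]
eef_rot: [0.001, -0.194, 0.981, -0.001]
wrist_force: [-0.1, -0.3, 0.5]
opening: -0.001
grasp_force: 0.0
```

```bash
python3 v.py m3.png
```

```text
4.875 [ 0.58167021 -0.20680798  0.16293309] [-0.26268637 -0.44618806  0.96715237] stand 0.0011248721072478624 -0.15034141708870066
```

View pics/m3.png

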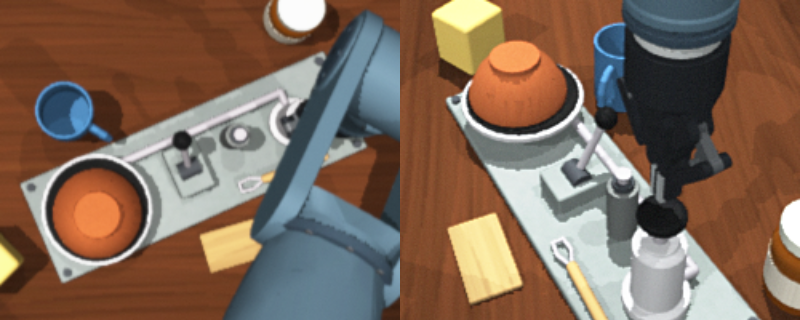

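The fingers are over the knob. The lever ball is at about (353,267) in the top image, so I'll check its angle before pumping.

```bash
python3 - <<'E'
from h import *
st=np.load("st.npy");c=ctrl.camera("top");s=ctrl.camera("side")
for a in(.7,.8,.9,1.):
    p=S((.08*np.sin(a-.5),.012,.034+.08*np.cos(a-.5)),st);print(a,proj(c,p),proj(s,p))
E
```

```text
0.7 (np.float64(357.1924692232184), np.float64(277.0740132964995)) (np.float64(297.1999550535305), np.float64(273.5639420020579))
0.8 (np.float64(355.5748573571544), np.float64(273.6672110185317)) (np.float64(301.17031090055735), np.float64(272.8122240677342))
0.9 (np.float64(353.97833175647213), np.float64(270.39477189080503)) (np.float64(304.97675596004404), np.float64(272.44093559049634))
1.0 (np.float64(352.42155411625725), np.float64(267.29418392436946)) (np.float64(308.5793353147361), np.float64(272.4471284456111))
```

The valve is fully closed. First pump stroke:

Call:
move_arm --plan '[0,0,-0.4,0,0,0,0,0,-0.65,0,0,0,0,0,-0.92,0,0,0,0,0,-0.92,0,0,0,0,0,-0.92,0,0,0]'

```text
time_s: 5.6
eef_pos: [0.5821, -0.2075, 0.1199]
eef_rot: [0.001, -0.194, 0.981, -0.001]
wrist_force: [-9.0, 5.3, 32.0]
opening: 0.002
grasp_force: 16.0
```

Call:
move_arm --plan '[0,0,0.4,0,0,0,0,0,0.8,0,0,0,0,0,0.8,0,0,0,0,0,0.8,0,0,0,0,0,0.4,0,0,0,0,0,0,0,0,0,0,0,0,0,0,0,0,0,0,0,0,0]'

```text
time_s: 6.6
eef_pos: [0.5827, -0.2078, 0.1198]
eef_rot: [0.002, -0.194, 0.981, -0.002]
wrist_force: [-8.3, 5.5, 35.0]
opening: -0.002
grasp_force: 17.4
```

Call:
move_arm --plan '[0,0,0.4,0,0,0,0,0,0.8,0,0,0,0,0,0.8,0,0,0,0,0,0.8,0,0,0,0,0,0.4,0,0,0,0,0,0,0,0,0,0,0,0,0,0,0,0,0,0,0,0,0]'

```text
time_s: 7.6
eef_pos: [0.5826, -0.2077, 0.1198]
eef_rot: [0.002, -0.194, 0.981, -0.002]
wrist_force: [-9.5, 5.3, 35.4]
opening: -0.0
grasp_force: 17.7
```

Call:
move_arm --plan '[0,0,0.4,0,0,0,0,0,0.8,0,0,0,0,0,0.8,0,0,0,0,0,0.8,0,0,0,0,0,0.4,0,0,0,0,0,0,0,0,0,0,0,0,0,0,0,0,0,0,0,0,0]'

```text
time_s: 8.6
eef_pos: [0.5824, -0.2077, 0.1198]
eef_rot: [0.001, -0.194, 0.981, -0.001]
wrist_force: [-10.0, 5.2, 35.3]
opening: -0.001
grasp_force: 17.9
```

Call:
move_arm --plan '[0,0,0.4,0,0,0,0,0,0.8,0,0,0,0,0,1.0,0,0,0,0,0,1.0,0,0,0]'

```text
time_s: 9.1
eef_pos: [0.5809, -0.2069, 0.1653]
eef_rot: [0.0, -0.194, 0.981, -0.0]
wrist_force: [0.2, 0.3, 0.0]
opening: 0.001
grasp_force: 0.0
```

```bash
python3 v.py m4.png; python3 - <<'E'
from h import *
st=np.load("st.npy");c=ctrl.camera("top");s=ctrl.camera("side")
for h in(0,.01,.02,.03,.036):
    p=S((.015,-.062,.094+h),st);print(h,np.round(proj(c,p)),np.round(proj(s,p)))
b=s["pixels"][270:370,280:360];cv2.imwrite("pics/m4.png",cv2.resize(b,(640,800))[:600,:,::-1])
E
```

```text
9.2 [ 0.58029279 -0.20657783  0.16412124] [-0.49498643  0.48182911  0.52065668] stand -5.985090514511182e-05 -0.14960202547478302
0 [389. 264.] [319. 309.]
0.01 [389. 263.] [320. 305.]
0.02 [390. 263.] [320. 301.]
0.03 [391. 263.] [320. 297.]
0.036 [391. 263.] [320. 294.]
```

View pics/m4.png

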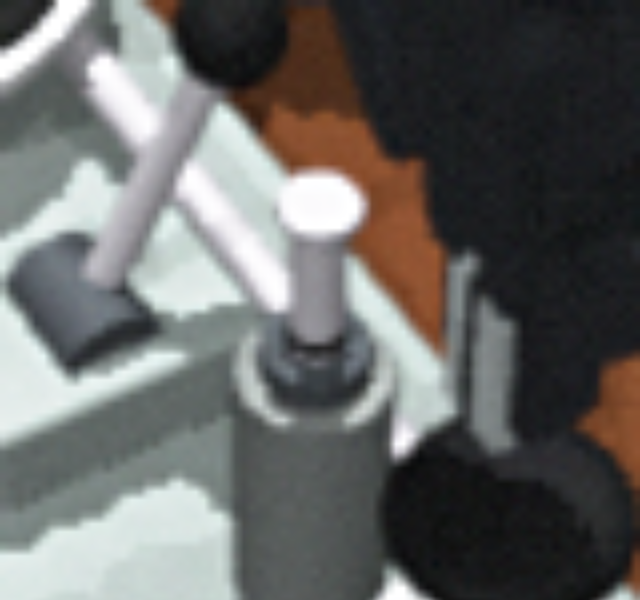

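The head is at about v≈295 and a dark groove shows at the collar, so the pin looks fully out. Extra strokes do no harm, so I'll do two more for certainty and then compare.

Call:
move_arm --plan '[0,0,-0.35,0,0,0,0,0,-0.65,0,0,0,0,0,-1.0,0,0,0,0,0,-1.0,0,0,0,0,0,-0.6,0,0,0,0,0,-0.2,0,0,0,0,0,-0.2,0,0,0]'

```text
time_s: 10.18
eef_pos: [0.5815, -0.2073, 0.1563]
eef_rot: [0.001, -0.194, 0.981, -0.001]
wrist_force: [-0.3, 0.3, 0.0]
opening: 0.003
grasp_force: 0.0
```

Call:
move_arm --plan '[0,0,-0.4,0,0,0,0,0,-0.8,0,0,0,0,0,-0.8,0,0,0,0,0,-0.8,0,0,0,0,0,0,0,0,0,0,0,1.0,0,0,0,0,0,1.5,0,0,0,0,0,1.5,0,0,0,0,0,1.5,0,0,0]'

```text
time_s: 11.3
eef_pos: [0.5796, -0.2062, 0.2268]
eef_rot: [-0.002, -0.194, 0.981, 0.002]
wrist_force: [1.1, 0.4, -0.9]
opening: 0.007
grasp_force: 0.0
```

```bash
python3 v.py x.png; python3 - <<'E'
from h import *
a=cv2.imread("pics/b.png");s=a[270:370,280:360];cv2.imwrite("pics/m5.png",np.hstack([cv2.resize(s,(400,500)),cv2.resize(a[200:480,180:430],(400,500))]))
E
```

```text
11.4 [ 0.57962835 -0.20624193  0.22709646] [ 0.19794171 -0.71586134  0.23401477] stand -0.0005453354063401847 -0.14903757758141323
```

View pics/m5.png

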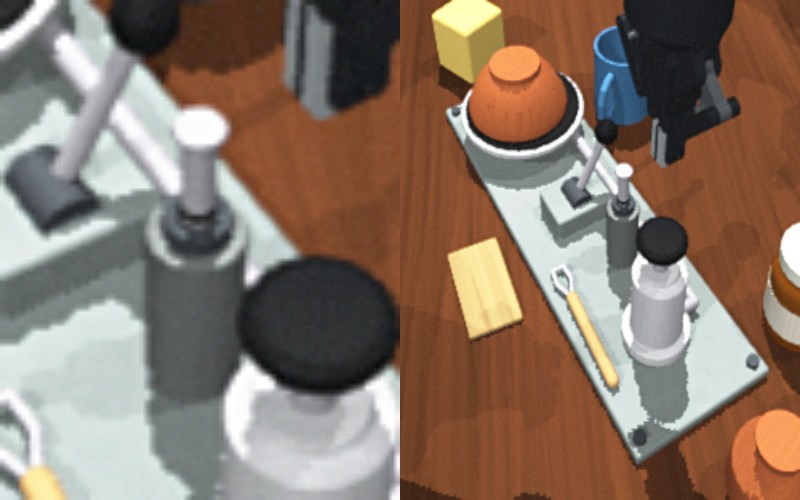

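The pin head is unchanged at v≈295.5 after two more strokes, with the groove showing. The plunger is up, the lever is closed, and the gripper is clear of everything. Handing in.

```bash
python3 -c "
from bench import ctrl
print(ctrl.hand_in())"
```

```text
the job is handed in; nothing more can be done
None
```

The job is handed in with no verdict shown: in the last pictures the valve lever is closed, the pin is fully out with its groove showing, the plunger is back up, and the bowl and other items look undisturbed.

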